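Pack the last sample tube and snap the transport case's sliding lid shut

TASK

Gently lay the loose capped sample tube in the empty cradle of the open transport case, between its four pins, and let go of it. Then slide the case's lid shut along its channel, on over the sprung ridge at the end until the ridge has snapped up into the lid's slot, without ramming the lid against the end stop. Leave the specimen cup and the bottle behind the case where they stand.

Things in the scene. Friction and masses are not known exactly. Their poses are not given: they have to be found in the camera images.
- case: blue slide-top transport case, 228 x 120 x 34 mm, fast on the bench, open above. Origin: centre of its underside; x = the way the lid closes (tail end -114, keeper end +114), y across, z up. The lid runs on ledges at z = 25 mm in grooves 110 mm wide and 5 mm high, under lips (z = 30 to 34) that leave a mouth 98 mm wide. Three packed tubes lie under the lid, 40 mm apart; the nearest 40 mm from the empty cradle
- cradle (a point): middle of a tube lying in the empty cradle: case x = +27, y = 0, z = 14 mm; axes as the case, the tube lies along y, cap either way. Four round pins (4 mm thick, tops at z = 15) stand 10 mm either side in x at y = +-19.5, so the tube's body has 2 mm play each side; it rests on bars, tops at z = 8. Inner floor at z = 4; a low wall (z = 18) begins 33 mm ahead in x
- channel_end (a point): nominal place of the lid's front edge when shut: case x = +100, y = 0, z = 25 mm; axes as the case. The steel keeper there has a sprung ridge across the channel 26 mm before this point and an upright rigid end stop at it (top z = 35). It is set by hand on slotted screws: ridge and stop together sit up to 9 mm nearer or farther in x, unmeasured, so the lid's shut place must be found by feel
- lid_rib (a point): centre of the blue thumb rib on the tail of the white lid; x = closing direction, z up. Rib 12 mm thick in x, 64 long in y, 15 high (z = 29 to 44 of the case); pinch it from above or push its -x face, behind which the lid goes on 4 mm. Lid 218 x 108 x 4 mm, about 0.14 kg, loose in its channel with 1 mm play, slides with under 1 N. It starts 100 to 140 mm short of shut, its tail out beyond the case
- lid_nose (a point): middle of the lid's upturned front edge, at its underside; 208 mm ahead of the rib's centre; axes as the lid. A slot 8 mm long in x lies 23 to 31 mm behind this edge and takes the ridge when the lid is shut. Shut, this point is at x = 90 to 109 mm of the case, as the keeper sits
- ridge (a joint): how far the sprung ridge is pressed down (m): 0 = up, 3 mm above the lid's running surface; about 0.002 while the lid's front rides on it; 0 again once snapped into the slot, 1 to 3 mm before the end stop. Pushing the lid onto it takes a peak of 5 to 9 N along x, then 2 to 4 N for some 17 mm, then it lets go. The keeper bears 18 N
- tube_mid (a point): middle of the loose glass sample tube with red cap, lying: 88 mm long, body 12 mm thick, cap 16 mm; 8 mm above what it lies on; x along the tube to the cap, z up. 0.02 kg; grip the body at its middle, across the tube
- cup_mid (a point): middle of the specimen cup with red lid standing behind the case (53 mm wide, 59 mm tall); bystander
- bottle_mid (a point): middle of the brown bottle with black cap standing behind the case (49 mm wide, 95 mm tall); bystander

How it is judged:
On the way, in this order (a step that is already met when the one before it is completed fails the run):
1. the tube lies in the empty cradle, let go (x of tube_mid in the frame of case between 0.022 and 0.032 m and y of tube_mid in the frame of case between -0.008 and 0.008 m and z of tube_mid in the frame of case below 0.017 m and angle between the x axis of tube_mid and the y axis of case, either way round below 0.2 rad and contact force between the fingers and tube below 0.1 N), for 0.2 s.
2. the lid has been pushed onto the ridge (value of joint ridge above 0.001 m and x of lid_nose in the frame of case above 0.06 m).
3. the ridge has snapped up into the lid's slot (value of joint ridge below 0.0008 m and x of lid_nose in the frame of case above 0.089 m), for 0.1 s.
At the end, for the whole second after the job is handed in: Lid in its channel, front edge past x = 89 mm of the case, ridge up in its slot (pressed under 0.8 mm); tube on the bars of the once empty cradle (5 mm across, 8 mm along, 0.2 rad); cup and bottle within 20 mm of where they stood (all of step 3 and z of lid_nose in the frame of case below 0.028 m and x of tube_mid in the frame of case between 0.022 and 0.032 m and y of tube_mid in the frame of case between -0.008 and 0.008 m and z of tube_mid in the frame of case below 0.017 m and angle between the x axis of tube_mid and the y axis of case, either way round below 0.2 rad and distance of each of cup_mid, bottle_mid from where it was at the start of the episode below 0.02 m); the robot touches nothing.
It fails at once if the lid is rammed on the keeper (more than 18 N) (contact force between lid and keeper above 18 N).
It fails at once if the glass tube is pressed on the case with more than 40 N (contact force between tube and case above 40 N).
It fails at once if the cup or the bottle is knocked away (distance of any of cup_mid, bottle_mid from where it was at the start of the episode above 0.02 m).
It also fails if it takes over 56 s, if anything falls off the work surface, if the arm or the gripper's body presses on something with over 40 N, if the wrist force passes 120 N, or if a joint passes its speed limit or range.

ROBOT

A 7-joint arm with a two-finger parallel gripper is mounted at the origin on a cart in front of the work surface, level with it; the furniture and walls round the work are solid. World frame = base frame: x ahead of the robot, y to its left, z up, the work surface at z = 0. Lengths are in m, angles in rad, forces in N, time in s.
With the tool pointing down it reaches from about 0.4 to 0.85 m from the base axis. Payload 10.4 kg.
Tool frame: the origin (TCP) lies at the very end of the fingers, on their centre line; the grasp point (between the pads) lies 19 mm behind it; x points along the fingers, y is the direction in which the jaws open and shut, and the axes are right-handed (so a half turn about x gives the same grasp; the last joint's range is limited). The gripper opens to 85 mm and grips with 20 to 120 N. Pads are 22 mm wide; open, the fingers measure 114 mm over their backs; the gripper's body (76 mm by 85 mm) begins 54 mm behind the grasp point. The pads swing forward as they close: fully open they stand 13 mm farther back than shut.
Start: joints at [-1.159, 0.332, -0.065, 1.46, 0.022, 1.35, -0.088], TCP at [0.263, 0.567, 0.231] pointing down, gripper open.
Joint ranges: [-2.6, 2.6], [-0.5, 2.12], [-1.47, 1.34], [0.16, 2.42], [-1.27, 4.41], [0.06, 2.06], [-2.6, 2.6]. Speed limits (rad/s): [2.22, 2.22, 2.79, 2.79, 3.14, 3.14, 3.14].

INTERFACE

Orientations are given as a unit quaternion [x, y, z, w].
In Python, from workcell import monitor, camera, ticket, regions_of gives the robot as it stands.
- The arm moves only by the tool step_arm, never from a script. Its argument "increments" is a list of rows, each a list of 5 numbers: the finger opening in m, from 0 to 0.0854, then the shift along the world's x, y, z in m, then the turn about the world's z in rad. A call has 1 to 12 rows; each row shifts and turns the commanded pose from where the row before left it; what a row does not reach is not made up. A row lasts 1/12 s, in which the tool goes at most 41.7 mm and 7.16 degrees, less where a joint would pass 70% of its speed; a pose out of reach is approached as far as the arm can. A call with a gripper value outside its range is refused whole. The fingers move at their own pace and stop on an object; "force" is the grip in N (left out, the last holds). Time passes only in rows, so rows that do not move let the fingers close. It gives the time, the measured TCP pose, the force and the opening at its end, in the units of the state.
- monitor.get_obs(): the state, without advancing time (a new reading comes with each control period).
- camera(name): name is "scene" or "side" or "wrist"; returns a dict with "color" (420x560x3 uint8, red, green, blue), "range_z" (420x560 float32, m along the optical axis (not along the pixel's ray), 0 where there is no reading), "fx", "fy", "cx", "cy" (pixels), "cam_to_world" (4x4, takes a point from camera to world coordinates). Camera axes: x right, y up, looking along -z (the intrinsics and any distortion apply to the point x, -y, -z); pixel columns grow to the right and rows downward; lengths in m; the calibration is good to about 2 mm. A picture is of the moment at which its call begins.
- ticket.hand_in(): hands the job in, once; it reports no verdict.
Trained networks look in a picture, given as the dict that the camera call returned (one of the last four; its "shot" number tells which), for a name from the list of things; names that differ only in an ending like _2 or _b are one class to them, and where a whole thing is asked for, a point or a joint stands for the part that bears it (a point fixed in the world has none). Each returns a list of dicts, best first, with "p" (0 to 1); they miss things now and then, are a little off and sometimes report something else, mostly with a low value. They report only what shows in the picture. A call takes as long as a camera call.
- regions_of(picture, query): "region" (420x560 bool, what is visible of it) and "centre" ([row, column] in pixels, amid what is visible of it).
The state is a dict: "clock": time; "joint_pos": joint angles; "joint_velocities": joint speeds; "tau": joint torques, N m; "position": TCP position; "ee_rot": TCP orientation; "ft_force": force on the tool from outside, world axes, zero at the start; "torque": the same for the moment, N m; "grip_width": opening from 0.0 (shut) to 1.0 (fully open).
Only numpy, scipy, OpenCV 4.12 (cv2) and the standard library are available. Lean on these libraries where they do the work, as an engineer would, in place of code of your own. Each camera call takes 0.05 s, during which the arm holds its last target. There are 200 camera calls.

## Working session

There is one attempt and no reset: what is moved stays moved. The work goes in short steps, Python scripts to look and compute and a tool call to move; the robot and the scene stay as the last step left them, time stands still between calls to the robot, and variables do not carry over. Pictures are saved under pics/ and viewed, about 8 in all and at most 12, crops included, and the job is handed in when it is done.

Besides the shell and the picture viewer there is one more tool, called after "Request:" as name(argument=value, ...) on one line, values as JSON. step_arm: Moves the arm, as the interface text tells. Its arguments: {"type":"object","properties":{"increments":{"type":"array"},"force":{"type":"number"}},"required":["increments"]}

```bash
mkdir -p pics; ls; cat > h.py <<'E'
import numpy as np, cv2
from workcell import monitor, camera, ticket, regions_of
def pts(p,mask=None):
    z=p["range_z"]; m=z>0
    if mask is not None: m&=mask
    r,c=np.nonzero(m); d=z[r,c]
    P=np.stack([(c-p["cx"])/p["fx"]*d,-(r-p["cy"])/p["fy"]*d,-d,np.ones_like(d)])
    return (p["cam_to_world"]@P)[:3].T
def rect(xy):
    (cx,cy),(w,h),a=cv2.minAreaRect(xy.astype(np.float32)); 
    return cx,cy,w,h,a
def save(n,p): cv2.imwrite(f"pics/{n}.png",p["color"][:,:,::-1])
E
python3 - <<'E'
from h import *
o=monitor.get_obs(); print(o["clock"],o["position"],o["ee_rot"],o["ft_force"],o["grip_width"])
ims=[]
for n in ("scene","side"):
    p=camera(n); ims.append(p["color"])
    print(n,p["cam_to_world"][:3,3])
    for q in ("case","lid_rib","tube_mid","cup_mid","bottle_mid","ridge"):
        for r in regions_of(p,q)[:2]:
            P=pts(p,r["region"])
            if len(P)<5: continue
            print(q,round(r["p"],2),np.round(r["centre"]),len(P),np.round(np.median(P,0),4),np.round(np.percentile(P,[2,98],axis=0),3).tolist(),np.round(rect(P[:,:2]*1000),1))
cv2.imwrite("pics/a.png",cv2.resize(np.hstack(ims)[:,:,::-1],(800,300)))
save("scene0",{"color":ims[0]})
E
```

```text
pics
0.0 [0.26310025 0.56652028 0.23052416] [ 0.15200514  0.69054268 -0.15297698  0.69039357] [0.7928516  1.12526143 1.00954591] 1.0011130482624302
scene [ 0.03723723 -1.02633862  1.02242949]
case 0.57 [216. 217.] 1069 [0.5584 0.1293 0.017 ] [[0.482, -0.008, -0.001], [0.622, 0.204, 0.036]] [559.7 120.6 284.7 121.1  81.1]
lid_rib 0.87 [250. 243.] 2046 [ 0.5333 -0.0529  0.0275] [[0.476, -0.147, 0.022], [0.589, 0.065, 0.041]] [536.8 -34.2 234.2 108.4  80.7]
tube_mid 0.55 [329. 287.] 196 [ 0.4965 -0.3446  0.0104] [[0.463, -0.372, 0.003], [0.525, -0.318, 0.016]] [ 495.8 -342.8   15.5   83.8   49.8]
cup_mid 0.79 [191. 278.] 327 [0.7421 0.0943 0.0486] [[0.725, 0.079, -0.002], [0.771, 0.13, 0.062]] [752.  138.4 130.6  52.   82.5]
cup_mid 0.34 [248. 243.] 2127 [ 0.5331 -0.0531  0.0274] [[0.475, -0.147, 0.005], [0.59, 0.068, 0.041]] [543.3 -32.2 240.6 121.2  80.5]
bottle_mid 0.61 [227. 319.] 484 [ 0.753  -0.1052  0.054 ] [[0.739, -0.118, 0.002], [0.78, -0.081, 0.095]] [766.7 -89.5  65.2  47.7  50.2]
bottle_mid 0.57 [248. 242.] 2034 [ 0.533  -0.0533  0.0274] [[0.475, -0.146, 0.021], [0.589, 0.0
[... 309 characters left out ...]
[563.  120.  280.1 132.   80.7]
tube_mid 0.59 [356. 267.] 428 [ 0.5005 -0.3465  0.0117] [[0.464, -0.372, -0.0], [0.531, -0.317, 0.016]] [ 499.3 -339.5   23.1   86.4   50.2]
cup_mid 0.58 [177. 315.] 388 [0.7443 0.0898 0.0481] [[0.726, 0.08, 0.003], [0.767, 0.124, 0.059]] [754.4 120.9  86.1  45.4  70.7]
bottle_mid 0.61 [224. 352.] 746 [ 0.7566 -0.1082  0.0547] [[0.741, -0.118, 0.002], [0.782, -0.083, 0.095]] [786.4 -55.7 138.8  52.   62.8]
bottle_mid 0.61 [193. 246.] 1154 [0.5693 0.1346 0.0162] [[0.49, -0.015, -0.0], [0.634, 0.197, 0.035]] [561.8 117.6 276.4 133.4  79.5]
ridge 0.5 [183. 244.] 20 [0.5687 0.1731 0.0244] [[0.549, 0.17, 0.02], [0.578, 0.177, 0.029]] [561.5 172.8  35.4   7.4   2.6]
```

View pics/a.png

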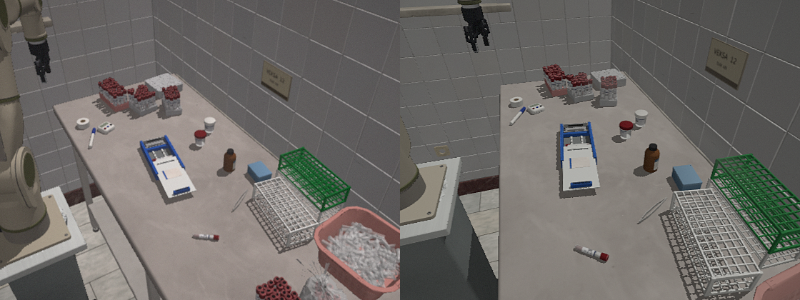

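The scene shows the case at roughly (540, -35..200), with its closing direction at a yaw of about 80.7°. The tube is at about (0.497, -0.344) and lies at about -40°, with the cap towards +x. Both pass the size checks, so I'll move over the tube.

Request:
step_arm(increments=[[0.085,0.022,-0.03,0,-0.022],[0.085,0.022,-0.03,0,-0.022],[0.085,0.022,-0.03,0,-0.022],[0.085,0.022,-0.03,0,-0.022],[0.085,0.022,-0.03,0,-0.022],[0.085,0.022,-0.03,0,-0.022],[0.085,0.022,-0.03,0,-0.022],[0.085,0.022,-0.03,0,-0.022],[0.085,0.022,-0.03,0,-0.022],[0.085,0.022,-0.03,0,-0.022],[0.085,0.002,-0.04,0,-0.022],[0.085,0.002,-0.04,0,-0.021]])

```text
clock: 1.7
position: [0.4878, 0.1851, 0.2311]
ee_rot: [0.242, 0.664, -0.242, 0.664]
ft_force: [0.5, -0.5, 0.1]
grip_width: 0.996
```

Request:
step_arm(increments=[[0.085,0.001,-0.04,0,0],[0.085,0.001,-0.04,0,0],[0.085,0.001,-0.04,0,0],[0.085,0.001,-0.04,0,0],[0.085,0.001,-0.04,0,0],[0.085,0.001,-0.04,0,0],[0.085,0.001,-0.04,0,0],[0.085,0.001,-0.04,0,0],[0.085,0.001,-0.04,0,0],[0.085,0.001,-0.04,0,0]])

```text
clock: 2.53
position: [0.497, -0.2151, 0.2318]
ee_rot: [0.242, 0.664, -0.241, 0.665]
ft_force: [0.8, 0.6, 0.6]
grip_width: 1.0
```

```bash
cat >> h.py <<'E'
def state():
    o=monitor.get_obs(); x,y,z,w=o["ee_rot"]
    print("t",round(o["clock"],2),"tcp",np.round(o["position"],4),"jawyaw",round(np.degrees(np.arctan2(1-2*(x*x+z*z),2*(x*y-z*w))),1),"f",np.round(o["ft_force"],1),"g",round(o["grip_width"],3),"q",np.round(o["joint_pos"],2)); return o
E
python3 - <<'E'
from h import *
state(); p=camera("wrist"); save("w1",p)
print(np.round(p["cam_to_world"],3))
for q in ("tube_mid","case"):
    for r in regions_of(p,q)[:2]:
        P=pts(p,r["region"])
        if len(P)<5: continue
        print(q,round(r["p"],2),np.round(r["centre"]),len(P),np.round(np.percentile(P,[2,50,98],axis=0),4).tolist(),np.round(rect(P[P[:,2]>.003][:,:2]*1000),1))
E
```

```text
t 2.53 tcp [ 0.497  -0.2151  0.2318] jawyaw 50.0 f [0.8 0.6 0.6] g 1.0 q [-0.22  0.15  0.61  1.71 -0.09  1.3   1.28]
[[ 0.642 -0.734 -0.22   0.442]
 [ 0.767  0.615  0.184 -0.168]
 [ 0.001 -0.287  0.958  0.374]
 [ 0.     0.     0.     1.   ]]
tube_mid 0.86 [254. 192.] 1030 [[0.4654, -0.3704, -0.0007], [0.5009, -0.3419, 0.0118], [0.5348, -0.3129, 0.0158]] [ 497.7 -341.4   16.1   87.6   52.7]
case 0.57 [110. 524.] 1493 [[0.4833, -0.024, 0.0026], [0.5915, 0.0026, 0.0329], [0.6054, 0.0601, 0.0349]] [547.7  22.3  77.9 120.1  81. ]
```

View pics/w1.png

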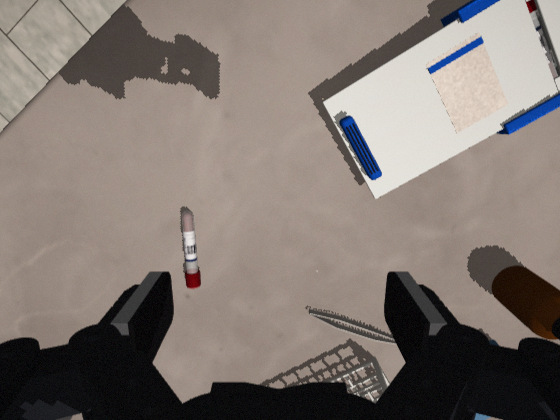

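The wrist view shows the tube at px (190, 250), cap towards the bottom of the image. It measures 87.6 x 16 mm, so its centre is (0.4977, -0.3414) and the jaw yaw should be about 52°.

Request:
step_arm(increments=[[0.06,0,-0.032,-0.015,0.035],[0.06,0,-0.032,-0.015,0],[0.06,0,-0.032,-0.02,0],[0.06,0.001,-0.03,-0.03,0],[0.06,0,0,-0.04,0],[0.06,0,0,-0.04,0],[0.06,0,0,-0.03,0],[0.06,0,0,-0.02,0],[0.06,0,0,-0.01,0],[0.06,0,0,-0.009,0],[0.06,0,0,0,0]])

```text
clock: 3.6
position: [0.4983, -0.3376, 0.0021]
ee_rot: [0.23, 0.669, -0.23, 0.668]
ft_force: [-0.1, 0.5, 0.4]
grip_width: 0.702
```

Request:
step_arm(increments=[[0.0,0,0,0,0],[0,0,0,0,0],[0,0,0,0,0],[0,0,0,0,0],[0,0,0,0,0],[0,0,0,0,0],[0,0,0,0,0]], force=25)

```text
clock: 4.18
position: [0.4989, -0.3389, 0.0039]
ee_rot: [0.23, 0.668, -0.23, 0.669]
ft_force: [-1.7, 1.3, 7.5]
grip_width: 0.126
```

Request:
step_arm(increments=[[0,0,0,0.02,0],[0,0,0,0.03,0],[0,0,0,0.04,0],[0,0,0.01,0.04,0],[0,0.004,0.025,0.03,0.05],[0,0.004,0.025,0.03,0.05],[0,0.005,0.03,0.02,0.05],[0,0.005,0.038,0.01,0.05],[0,0.005,0.04,0,0.05],[0,0.005,0.04,0,0.05],[0,0.005,0.04,0,0.05],[0,0.005,0.04,0,0.05]])

```text
clock: 5.18
position: [0.5361, -0.0487, 0.2234]
ee_rot: [0.092, 0.701, -0.092, 0.701]
ft_force: [1.2, -0.1, -0.1]
grip_width: 0.127
```

Request:
step_arm(increments=[[0,0.005,0.04,0,0.05],[0,0.005,0.04,0,0.05],[0,0.005,0.03,0,0],[0,0.005,0.03,0,0],[0,0,0,0,0],[0,0,0,0,0]])

```text
clock: 5.68
position: [0.5561, 0.0912, 0.2227]
ee_rot: [0.056, 0.705, -0.056, 0.705]
ft_force: [-0.4, -0.7, -0.3]
grip_width: 0.129
```

```bash
python3 - <<'E'
from h import *
state(); p=camera("wrist"); save("w2",p); np.savez("w2.npz",**{k:p[k] for k in("color","range_z","fx","fy","cx","cy","cam_to_world")})
for q in ("tube_mid","case","lid_rib","ridge"):
    for r in regions_of(p,q)[:2]:
        P=pts(p,r["region"])
        if len(P)<5: continue
        P2=P[P[:,2]>.003] if q!="case" else P[(P[:,2]>.029)&(P[:,2]<.037)]
        print(q,round(r["p"],2),np.round(r["centre"]),len(P),np.round(np.percentile(P,[2,50,98],axis=0),4).tolist(),np.round(rect(P2[:,:2]*1000),1))
E
```

```text
t 5.68 tcp [0.5561 0.0912 0.2227] jawyaw 80.9 f [-0.4 -0.7 -0.3] g 0.129 q [-0.56  0.2   0.36  1.66 -0.07  1.3   1.23]
tube_mid 0.71 [280. 278.] 5607 [[0.5155, 0.0803, 0.2264], [0.5527, 0.0915, 0.2309], [0.5975, 0.1011, 0.2344]] [556.8  90.3  15.1  87.3  81.9]
case 0.72 [166. 316.] 14582 [[0.4894, -0.0017, 0.0021], [0.5539, 0.126, 0.0167], [0.626, 0.2014, 0.0346]] [559.1  97.  227.4 120.   81.3]
case 0.24 [374. 141.] 303 [[0.5441, -0.0961, 0.0217], [0.7432, -0.0867, 0.0404], [0.7467, 0.0586, 0.2871]] [744.3 -86.1  17.8   3.5  69.9]
lid_rib 0.56 [178. 133.] 24555 [[0.4786, -0.1392, 0.0257], [0.5342, -0.0455, 0.0283], [0.592, 0.065, 0.0414]] [537.8 -38.6 219.3 107.8  81.3]
lid_rib 0.31 [376. 139.] 244 [[0.7418, -0.0961, 0.0236], [0.7433, -0.0879, 0.0401], [0.7465, -0.08, 0.0575]] [743.6 -87.7  18.4   3.4  78.3]
ridge 0.85 [175. 368.] 305 [[0.5399, 0.1678, 0.021], [0.5648, 0.1744, 0.0268], [0.6018, 0.1799, 0.0284]] [570.9 174.4   4.7  65.7  81.4]
```

View pics/w2.png

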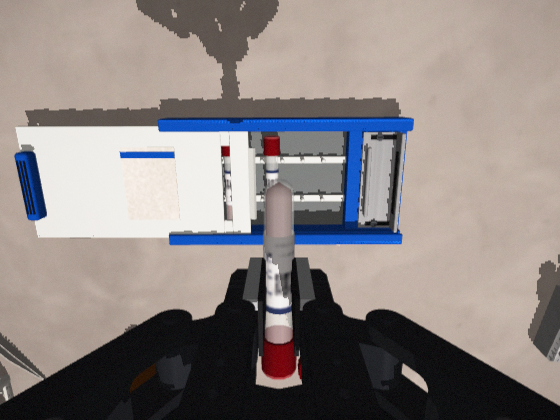

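Wrist view: the fits match the given sizes. The case measures 227.4 x 120 mm, centred at (559.1, 97.0) with yaw 81.3°. The lid is 219 x 108 mm, with its nose at case x of about -28. The empty cradle is near px (317, 180) and is clear. The tube is held near its middle, so I'll descend partway and check again.

Request:
step_arm(increments=[[0,0.0065,0.033,-0.02,-0.01],[0,0,0,-0.04,0],[0,0,0,-0.04,0],[0,0,0,-0.03,0],[0,0,0,-0.02,0],[0,0,0,0,0],[0,0,0,0,0]])

```text
clock: 6.52
position: [0.5625, 0.1215, 0.0728]
ee_rot: [0.061, 0.705, -0.062, 0.704]
ft_force: [0.2, -0.5, 1.4]
grip_width: 0.124
```

```bash
python3 - <<'E'
from h import *
state(); p=camera("wrist"); save("w3",p)
for q in ("tube_mid","case"):
    for r in regions_of(p,q)[:1]:
        P=pts(p,r["region"])
        P2=P[P[:,2]>.05] if q!="case" else P[(P[:,2]>.029)&(P[:,2]<.037)]
        print(q,round(r["p"],2),np.round(r["centre"]),len(P),np.round(np.percentile(P,[2,50,98],axis=0),4).tolist(),np.round(rect(P2[:,:2]*1000),1))
# pins: points z 12-17 above the floor in the case interior
P=pts(p); u=np.array([.1513,.9885]);v=np.array([-.9885,.1513])
d=P[:,:2]-[.5591,.097]; a=d@u*1000;b=d@v*1000
z=P[:,2]*1000
for s in (17,37):
  for t in (-19.5,19.5):
    m=(abs(a-s)<6)&(abs(b-t)<6)&(z>12.5)&(z<18); print(s,t,m.sum(),np.round([a[m].mean(),b[m].mean(),z[m].mean()],1) if m.any() else None)
E
```

```text
t 6.52 tcp [0.5625 0.1215 0.0728] jawyaw 80.0 f [ 0.2 -0.5  1.4] g 0.124 q [-0.56  0.37  0.32  1.78 -0.14  1.01  1.21]
tube_mid 0.95 [277. 281.] 5687 [[0.522, 0.1097, 0.0762], [0.5598, 0.1218, 0.081], [0.6042, 0.1318, 0.0845]] [563.3 120.5  15.2  87.6  81. ]
case 0.66 [176. 258.] 35023 [[0.4881, -0.0046, 0.0023], [0.5341, 0.1143, 0.0169], [0.6199, 0.2059, 0.0345]] [559.1  95.8 230.9 120.2  81.2]
17 -19.5 0 None
17 19.5 2 [15.6 19.8 13.8]
37 -19.5 0 None
37 19.5 34 [37.2 19.4 13.8]
```

View pics/w3.png

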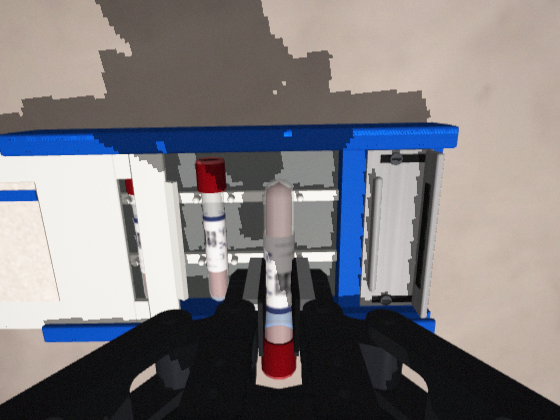

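The pin at (37.2, 19.4) matches its nominal place. The tube sits at case x of about 23.9, so it needs +3.1 mm along the case.

Request:
step_arm(increments=[[0,0.0005,0.003,-0.01,0.003],[0,0,0,-0.02,0],[0,0,0,-0.01,0],[0,0,0,0,0],[0,0,0,0,0]])

```text
clock: 7.08
position: [0.563, 0.1254, 0.0327]
ee_rot: [0.06, 0.705, -0.06, 0.704]
ft_force: [-0.5, 0.1, 0.2]
grip_width: 0.128
```

```bash
python3 - <<'E'
from h import *
state(); p=camera("wrist"); save("w4",p)
for q in ("tube_mid",):
    for r in regions_of(p,q)[:1]:
        P=pts(p,r["region"]); P2=P[P[:,2]>.035]
        R=rect(P2[:,:2]*1000); print(q,round(r["p"],2),len(P),np.round(R,1),np.percentile(P2[:,2],[2,50,98]))
P=pts(p); u=np.array([.1513,.9885]);v=np.array([-.9885,.1513])
e=np.array(R[:2])-[559.1,97]; print("tube case",e@u,e@v)
d=P[:,:2]-[.5591,.097]; a=d@u*1000;b=d@v*1000
z=P[:,2]*1000
for s in (17,37):
  for t in (-19.5,19.5):
    m=(abs(a-s)<6)&(abs(b-t)<6)&(z>12.5)&(z<18); print(s,t,m.sum(),np.round([a[m].mean(),b[m].mean(),z[m].mean()],1) if m.any() else None)
E
```

```text
t 7.08 tcp [0.563  0.1254 0.0327] jawyaw 80.3 f [-0.5  0.1  0.2] g 0.128 q [-0.55  0.43  0.31  1.81 -0.16  0.93  1.23]
tube_mid 0.69 5564 [563.9 125.4  14.8  87.7  80. ] [0.03681583 0.04093129 0.04433209]
tube case 28.797172320861815 -0.43593306121824016
17 -19.5 0 None
17 19.5 54 [17.3 19.4 13.9]
37 -19.5 0 None
37 19.5 48 [37.4 19.4 13.9]
```

Request:
step_arm(increments=[[0,-0.0002,-0.0014,-0.004,0.01],[0,0,0,-0.006,0],[0,0,0,-0.004,0],[0,0,0,-0.003,0],[0,0,0,-0.002,0],[0,0,0,0,0]])

```text
clock: 7.68
position: [0.5627, 0.1239, 0.0133]
ee_rot: [0.056, 0.705, -0.057, 0.705]
ft_force: [-0.2, -0.4, -0.4]
grip_width: 0.127
```

```bash
python3 - <<'E'
from h import *
state(); p=camera("wrist"); save("w4",p)
for q in ("tube_mid",):
    for r in regions_of(p,q)[:1]:
        P=pts(p,r["region"]); P2=P[P[:,2]>.012]
        R=rect(P2[:,:2]*1000); print(q,round(r["p"],2),len(P),np.round(R,1),np.percentile(P2[:,2],[2,50,98]))
u=np.array([.1513,.9885]);v=np.array([-.9885,.1513])
e=np.array(R[:2])-[559.1,97]; print("tube case",e@u,e@v)
E
```

```text
t 7.68 tcp [0.5627 0.1239 0.0133] jawyaw 80.8 f [-0.2 -0.4 -0.4] g 0.127 q [-0.54  0.46  0.3   1.82 -0.17  0.89  1.24]
tube_mid 0.62 5874 [566.6 122.8  15.2  94.2  81.3] [0.01704047 0.02151372 0.02555591]
tube case 26.628787386627195 -3.523952379608133
```

Request:
step_arm(increments=[[0,0,0,-0.001,0],[0,0,0,-0.001,0],[0,0,0,0,0],[0.024,0,0,0,0],[0.024,0,0,0,0],[0.024,0,0,0,0],[0.024,0,0,0,0],[0.024,0,0,0,0]])

```text
clock: 8.45
position: [0.5631, 0.124, 0.0119]
ee_rot: [0.056, 0.705, -0.056, 0.705]
ft_force: [-1.3, -0.3, 0.1]
grip_width: 0.282
```

Request:
step_arm(increments=[[0.024,0,0,0.005,0],[0.024,0,0,0.01,0],[0.024,0,0,0.02,0],[0.024,0,0,0.03,0],[0.024,0,0,0.04,0],[0.024,0,0,0.04,0],[0.024,0,0,0.02,0],[0.024,0,0,0,0]])

```text
clock: 9.12
position: [0.5657, 0.1244, 0.1837]
ee_rot: [0.058, 0.702, -0.055, 0.708]
ft_force: [0.7, 0.5, 0.0]
grip_width: 0.281
```

```bash
python3 - <<'E'
from h import *
state(); p=camera("wrist"); save("w5",p)
P=pts(p); u=np.array([.1513,.9885]);v=np.array([-.9885,.1513])
d=P[:,:2]-[.5591,.097]; a=d@u*1000;b=d@v*1000; z=P[:,2]*1000
for r in regions_of(p,"tube_mid")[:3]:
    Q=pts(p,r["region"]); e=(Q[:,:2]-[.5591,.097])*1000
    Q2=np.stack([e@u,e@v],1); print(round(r["p"],2),np.round(r["centre"]),len(Q),np.round(rect(Q2[Q[:,2]>.009]),1),np.percentile(Q[:,2],[2,50,98]))
for q in ("lid_rib","ridge","case"):
    for r in regions_of(p,q)[:1]:
        Q=pts(p,r["region"]);e=(Q[:,:2]-[.5591,.097])*1000;Q2=np.stack([e@u,e@v,Q[:,2]*1000],1)
        print(q,r["p"],np.round(np.percentile(Q2,[1,50,99],axis=0),1).tolist())
E
```

```text
t 9.12 tcp [0.5657 0.1244 0.1837] jawyaw 80.8 f [0.7 0.5 0. ] g 0.281 q [-0.58  0.26  0.34  1.68 -0.09  1.21  1.19]
0.8 [183. 278.] 1465 [27.1 -0.7 87.1 15.3 89.7] [0.01426681 0.01913152 0.02192248]
lid_rib 0.93 [[-207.9, -50.4, 26.1], [-122.3, 2.2, 28.5], [-29.8, 52.3, 31.3]]
ridge 0.76 [[76.1, -31.5, 20.7], [77.6, 1.1, 26.9], [80.0, 32.0, 28.6]]
case 0.76 [[-107.9, -59.2, 1.4], [16.5, 2.5, 17.2], [109.5, 59.9, 34.7]]
```

View pics/w5.png

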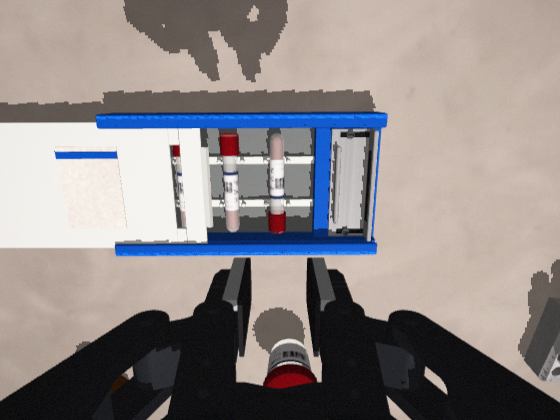

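Wrist view: the tube (px 277, 183) lies in the cradle at case (27.1, -0.7), within 0.3° of the case's y axis. The ridge is at case x of about 77.8, so it should snap with the nose near 101–103. Next I'll close the fingers and go behind the rib to push.

Request:
step_arm(increments=[[0,-0.006,-0.037,0,0.002],[0,-0.006,-0.037,0,0.002],[0,-0.006,-0.037,0,0.002],[0,-0.006,-0.037,0,0.002],[0,-0.006,-0.037,0,0],[0,-0.006,-0.037,0,0],[0,-0.006,-0.037,0,0],[0,-0.006,-0.037,0,0],[0,0,0,-0.03,0],[0,0,0,-0.03,0],[0,0,0,-0.03,0],[0,0,0,0,0]])

```text
clock: 10.37
position: [0.5109, -0.171, 0.0809]
ee_rot: [0.054, 0.709, -0.054, 0.701]
ft_force: [0.0, 0.4, -0.5]
grip_width: -0.004
```

```bash
cat >> h.py <<'E'
u=np.array([.1513,.9885]);v=np.array([-.9885,.1513]);C=np.array([.5591,.097])
def tocase(Q): e=(Q[:,:2]-C); return np.stack([e@u,e@v,Q[:,2]],1)*1000
E
python3 - <<'E'
from h import *
o=state(); print("tcp case",tocase(o["position"][None]))
p=camera("wrist"); save("w6",p)
for r in regions_of(p,"lid_rib")[:1]:
    Q=tocase(pts(p,r["region"])); m=Q[:,2]>38; print(r["p"],np.round(np.percentile(Q[m],[1,50,99],axis=0),1).tolist(),np.round(np.percentile(Q,[1,99],axis=0),1).tolist())
E
```

```text
t 10.37 tcp [ 0.5109 -0.171   0.0809] jawyaw 81.3 f [ 0.   0.4 -0.5] g -0.004 q [-0.2   0.31  0.51  1.88 -0.18  1.01  1.8 ]
tcp case [[-272.22125232    7.10588957   80.92175315]]
```

View pics/w6.png

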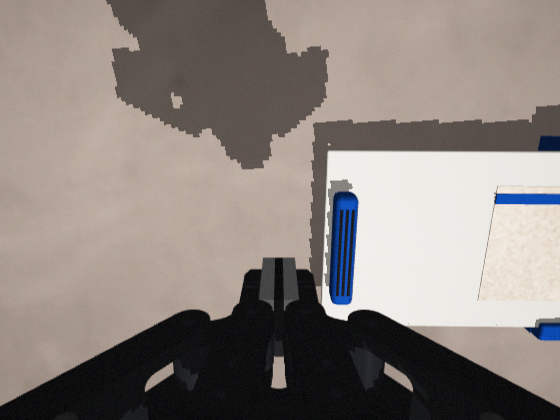

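The closed fingers are at px (278, 270) and the rib at (343, 250). That leaves a clear gap, with the TCP 7 mm off laterally. I'll centre it, lower, and move up to contact.

Request:
step_arm(increments=[[0,0.007,-0.001,-0.02,0],[0,0,0,-0.014,0],[0,0,0,-0.008,0],[0,0,0,-0.002,0],[0,0.0005,0.003,0,0],[0,0.0005,0.003,0,0],[0,0.0005,0.003,0,0],[0,0.0005,0.003,0,0],[0,0,0,0,0]])

```text
clock: 11.22
position: [0.5246, -0.16, 0.0435]
ee_rot: [0.053, 0.705, -0.053, 0.705]
ft_force: [0.4, 0.9, 0.0]
grip_width: 0.0
```

```bash
python3 - <<'E'
from h import *
o=state(); print("tcp case",tocase(o["position"][None]))
p=camera("side"); 
for r in regions_of(p,"lid_rib")[:1]:
    Q=tocase(pts(p,r["region"])); m=Q[:,2]>38; print(r["p"],np.round(np.percentile(Q[m],[1,50,99],axis=0),1).tolist(),np.round(np.percentile(Q,[1,99],axis=0),1).tolist())
E
```

```text
t 11.22 tcp [ 0.5246 -0.16    0.0435] jawyaw 81.4 f [0.4 0.9 0. ] g 0.0 q [-0.2   0.38  0.49  1.88 -0.22  0.93  1.81]
tcp case [[-259.2448147    -4.79235327   43.4604694 ]]
0.89 [[-245.5, -29.4, 38.1], [-240.5, 16.5, 41.2], [-233.3, 33.3, 43.7]] [[-247.7, -50.8, 24.5], [-53.8, 55.1, 42.7]]
```

Request:
step_arm(increments=[[0,-0.004,-0.003,-0.004,0],[0,0,0,-0.003,0],[0,0,0,0,0],[0,0.0005,0.004,0,0],[0,0.0005,0.004,0,0],[0,0.0006,0.004,0,0],[0,0.0006,0.004,0,0],[0,0.0006,0.004,0,0],[0,0,0,0,0]])

```text
clock: 12.07
position: [0.5232, -0.1429, 0.036]
ee_rot: [0.053, 0.705, -0.053, 0.705]
ft_force: [0.1, 0.4, 1.2]
grip_width: -0.0
```

```bash
python3 - <<'E'
from h import *
o=state(); print("tcp case",tocase(o["position"][None]))
p=camera("side"); save("s1",p)
cv2.imwrite("pics/s1c.png",cv2.resize(p["color"][130:330,150:400,::-1],(750,600),interpolation=cv2.INTER_CUBIC))
for r in regions_of(p,"lid_rib")[:1]:
    Q=tocase(pts(p,r["region"])); m=Q[:,2]>38; print(r["p"],np.round(np.percentile(Q[m],[1,50,99],axis=0),1).tolist(),np.round(np.percentile(Q,[1,99],axis=0),1).tolist())
E
```

```text
t 12.07 tcp [ 0.5232 -0.1429  0.036 ] jawyaw 81.4 f [0.1 0.4 1.2] g -0.0 q [-0.23  0.38  0.48  1.9  -0.22  0.91  1.78]
tcp case [[-242.54125021   -0.83046748   36.00114446]]
0.86 [[-275.2, -28.1, 38.5], [-234.3, 16.2, 41.7], [-225.9, 33.0, 165.1]] [[-241.2, -50.9, 24.9], [-84.2, 55.0, 43.1]]
```

View pics/s1c.png

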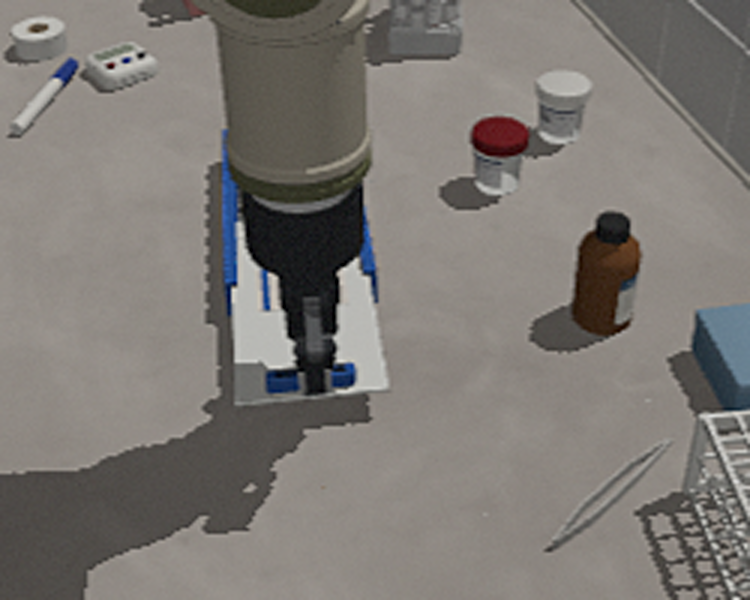

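The finger is behind the rib and has moved the lid about 6 mm; cup and bottle stand untouched. Pushing on, still short of the ridge.

Request:
step_arm(increments=[[0,0.0009,0.006,0,0],[0,0.0009,0.006,0,0],[0,0.0009,0.006,0,0],[0,0.0009,0.006,0,0],[0,0.0009,0.006,0,0],[0,0.0009,0.006,0,0],[0,0.0009,0.006,0,0],[0,0.0009,0.006,0,0],[0,0.0009,0.006,0,0],[0,0.0009,0.006,0,0],[0,0.0009,0.006,0,0],[0,0,0,0,0]])

```text
clock: 13.17
position: [0.5342, -0.0766, 0.037]
ee_rot: [0.053, 0.704, -0.053, 0.706]
ft_force: [0.1, 1.6, 9.8]
grip_width: -0.003
```

```bash
cat > look.py <<'E'
from h import *
o=state(); print("tcp case",np.round(tocase(o["position"][None]),1),"f_u",round(o["ft_force"][:2]@u,1))
p=camera("wrist"); save("wl",p)
Q=tocase(pts(p))
m=(abs(Q[:,1])<40)&(Q[:,2]>27)&(Q[:,2]<33)&(Q[:,0]>-100); 
a=Q[m]; h,e=np.histogram(a[:,0],np.arange(-60,112,4)); print("surface z27-33:",dict(zip(e.astype(int).tolist(),h.tolist())))
for q in ("lid_rib","ridge"):
  for r in regions_of(p,q)[:1]:
    R=tocase(pts(p,r["region"])); print(q,round(r["p"],2),np.round(np.percentile(R,[1,50,99],axis=0),1).tolist())
E
python3 look.py
```

```text
t 13.17 tcp [ 0.5342 -0.0766  0.037 ] jawyaw 81.4 f [0.1 1.6 9.8] g -0.003 q [-0.33  0.36  0.46  1.91 -0.2   0.91  1.64]
tcp case [[-175.4   -1.6   37. ]] f_u 1.6
surface z27-33: {-60: 1430, -56: 1054, -52: 736, -48: 423, -44: 139, -40: 3, -36: 0, -32: 0, -28: 0, -24: 0, -20: 0, -16: 0, -12: 0, -8: 0, -4: 0, 0: 0, 4: 0, 8: 0, 12: 0, 16: 0, 20: 0, 24: 0, 28: 0, 32: 0, 36: 0, 40: 0, 44: 0, 48: 0, 52: 0, 56: 0, 60: 0, 64: 0, 68: 0, 72: 0, 76: 0, 80: 0, 84: 0, 88: 0, 92: 0, 96: 0, 100: 0, 104: 0}
lid_rib 0.62 [[-170.9, -47.4, 26.8], [-105.5, 12.4, 28.5], [-45.2, 52.6, 43.3]]
```

Request:
step_arm(increments=[[0,0,0,0.002,0],[0,0,0,0,0]])

```text
clock: 13.48
position: [0.5328, -0.077, 0.0381]
ee_rot: [0.054, 0.705, -0.053, 0.705]
ft_force: [-0.1, 0.8, -0.0]
grip_width: 0.001
```

```bash
python3 - <<'E'
from h import *
o=state(); print("tcp case",np.round(tocase(o["position"][None]),1),"f_u",round(o["ft_force"][:2]@u,1))
p=camera("side"); save("s2",p)
for q in ("lid_rib",):
  for r in regions_of(p,q)[:1]:
    R=tocase(pts(p,r["region"])); R=R[(R[:,2]<46)]; m=R[:,2]>38; print(np.round(np.percentile(R[m],[1,50,99],axis=0),1).tolist(),np.round(rect(R[:,:2]),1))
    pr=R[~m]; print(np.round(np.polyfit(pr[:,0],pr[:,2],1),4))
cv2.imwrite("pics/s2c.png",cv2.resize(p["color"][180:280,190:315,::-1],(750,600),interpolation=cv2.INTER_CUBIC))
E
```

```text
t 13.48 tcp [ 0.5328 -0.077   0.0381] jawyaw 81.3 f [-0.1  0.8 -0. ] g 0.001 q [-0.33  0.36  0.46  1.91 -0.2   0.91  1.64]
tcp case [[-176.    -0.4   38.1]] f_u 0.8
[[-183.0, -30.2, 38.6], [-167.5, 12.3, 43.0], [-159.7, 32.5, 45.3]] [-82.5  -0.6 105.1 201.6  88.8]
[-7.00000e-04  2.86888e+01]
```

View pics/s2c.png

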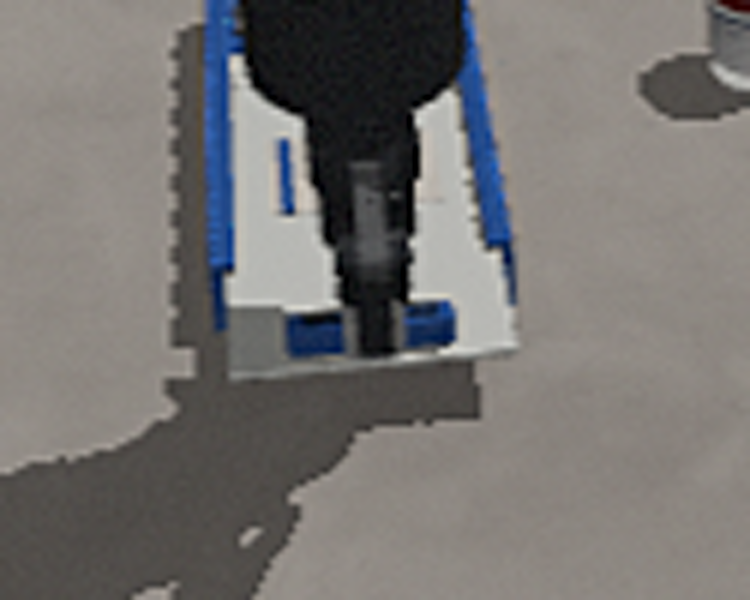

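The lid is level (slope about 0) and the rib sits against the finger. The 10 N vertical load vanished after raising 1 mm. I estimate nose ≈ TCP + 220, so I'll approach the ridge and then go finely.

Request:
step_arm(increments=[[0,0.0008,0.005,0,0],[0,0.0008,0.005,0,0],[0,0.0008,0.005,0,0],[0,0.0006,0.004,0,0],[0,0.0004,0.003,0,0],[0,0,0,0,0]])

```text
clock: 14.08
position: [0.5362, -0.0548, 0.0378]
ee_rot: [0.053, 0.705, -0.053, 0.705]
ft_force: [-0.4, -0.6, 0.0]
grip_width: -0.003
```

Request:
step_arm(increments=[[0,0.0003,0.002,0,0],[0,0.0003,0.002,0,0]])

```text
clock: 14.25
position: [0.5367, -0.0521, 0.0379]
ee_rot: [0.054, 0.705, -0.054, 0.705]
ft_force: [1.0, -0.7, -0.1]
grip_width: 0.004
```

Request:
step_arm(increments=[[0,0.0003,0.002,0,0],[0,0.0003,0.002,0,0]])

```text
clock: 14.42
position: [0.5373, -0.0479, 0.0379]
ee_rot: [0.054, 0.705, -0.054, 0.705]
ft_force: [0.2, -0.1, 0.1]
grip_width: 0.002
```

Request:
step_arm(increments=[[0,0.0003,0.0015,0,0],[0,0.0002,0.0015,0,0]])

```text
clock: 14.58
position: [0.5379, -0.0448, 0.0379]
ee_rot: [0.054, 0.705, -0.054, 0.705]
ft_force: [-0.4, -0.5, -0.2]
grip_width: -0.002
```

Request:
step_arm(increments=[[0,0.0003,0.0015,0,0],[0,0.0002,0.0015,0,0]])

```text
clock: 14.75
position: [0.5383, -0.0419, 0.0378]
ee_rot: [0.054, 0.705, -0.054, 0.705]
ft_force: [-0.0, -0.8, -0.8]
grip_width: 0.005
```

Request:
step_arm(increments=[[0,0.0003,0.0015,0,0],[0,0.0002,0.0015,0,0]])

```text
clock: 14.92
position: [0.5387, -0.04, 0.0378]
ee_rot: [0.054, 0.705, -0.054, 0.705]
ft_force: [-1.0, -6.4, -0.2]
grip_width: -0.002
```

Ridge contact at y ≈ -0.041, at 6.4 N. Going over it, the snap is expected around y ≈ -0.018 to -0.015.

Request:
step_arm(increments=[[0,0.0002,0.001,0,0],[0,0.0001,0.001,0,0]])

```text
clock: 15.08
position: [0.5389, -0.0386, 0.0379]
ee_rot: [0.054, 0.705, -0.055, 0.705]
ft_force: [-0.5, -3.5, 0.3]
grip_width: -0.001
```

Request:
step_arm(increments=[[0,0.0002,0.001,0,0],[0,0.0001,0.001,0,0]])

```text
clock: 15.25
position: [0.5394, -0.0352, 0.0379]
ee_rot: [0.054, 0.705, -0.054, 0.705]
ft_force: [-0.3, -2.5, -0.5]
grip_width: -0.001
```

Request:
step_arm(increments=[[0,0.0002,0.0015,0,0],[0,0.0002,0.0015,0,0]])

```text
clock: 15.42
position: [0.5399, -0.0319, 0.0379]
ee_rot: [0.054, 0.705, -0.054, 0.705]
ft_force: [-0.4, -2.6, 0.3]
grip_width: -0.004
```

Request:
step_arm(increments=[[0,0.0002,0.0015,0,0],[0,0.0002,0.0015,0,0]])

```text
clock: 15.58
position: [0.5403, -0.0287, 0.0379]
ee_rot: [0.054, 0.705, -0.054, 0.705]
ft_force: [-0.7, -3.0, 0.5]
grip_width: 0.002
```

Request:
step_arm(increments=[[0,0.0002,0.0015,0,0],[0,0.0002,0.001,0,0]])

```text
clock: 15.75
position: [0.5407, -0.0262, 0.0379]
ee_rot: [0.054, 0.705, -0.053, 0.705]
ft_force: [-0.5, -2.8, 0.8]
grip_width: -0.003
```

Request:
step_arm(increments=[[0,0.0002,0.001,0,0],[0,0.0001,0.001,0,0]])

```text
clock: 15.92
position: [0.541, -0.0244, 0.0379]
ee_rot: [0.054, 0.705, -0.054, 0.705]
ft_force: [-1.0, -2.7, 1.0]
grip_width: -0.004
```

Request:
step_arm(increments=[[0,0.0001,0.001,0,0],[0,0.0001,0.0005,0,0]])

```text
clock: 16.08
position: [0.5412, -0.0228, 0.0379]
ee_rot: [0.054, 0.705, -0.054, 0.705]
ft_force: [-0.8, -3.0, 0.8]
grip_width: 0.006
```

Request:
step_arm(increments=[[0,0.0001,0.001,0,0],[0,0.0001,0.0005,0,0]])

```text
clock: 16.25
position: [0.5414, -0.0213, 0.0379]
ee_rot: [0.054, 0.705, -0.054, 0.705]
ft_force: [-0.4, -3.3, 1.2]
grip_width: -0.003
```

Request:
step_arm(increments=[[0,0.0001,0.0005,0,0],[0,0.0001,0.0005,0,0]])

```text
clock: 16.42
position: [0.5416, -0.0197, 0.0378]
ee_rot: [0.054, 0.705, -0.053, 0.705]
ft_force: [-0.8, 0.3, 0.4]
grip_width: 0.002
```

The force fell from 3.3 N to 0 at y ≈ -0.020, which is the snap. I'll add a tiny nudge, back off, rise and check.

Request:
step_arm(increments=[[0,0.0001,0.0005,0,0],[0,0,0,0,0]])

```text
clock: 16.58
position: [0.5417, -0.0193, 0.0378]
ee_rot: [0.054, 0.705, -0.053, 0.705]
ft_force: [-0.1, -0.6, 0.6]
grip_width: 0.006
```

Request:
step_arm(increments=[[0,-0.002,-0.012,0,0],[0,-0.002,-0.015,0,0],[0,0,0,0.03,0],[0,0,0,0.04,0],[0,0,0.02,0.04,0],[0,0.005,0.035,0.03,0],[0,0.005,0.035,0.01,0],[0,0.005,0.035,0,0],[0,0.005,0.02,0,0],[0,0,0,0,0]])

```text
clock: 17.42
position: [0.5573, 0.0983, 0.182]
ee_rot: [0.052, 0.705, -0.051, 0.705]
ft_force: [0.4, 0.1, -0.1]
grip_width: 0.0
```

```bash
python3 - <<'E'
from h import *
state(); p=camera("wrist"); save("w9",p)
for q in ("lid_rib","case","ridge","tube_mid"):
  for r in regions_of(p,q)[:1]:
    R=tocase(pts(p,r["region"])); print(q,round(r["p"],2),np.round(np.percentile(R,[1,50,99],axis=0),1).tolist())
p=camera("side")
for q in ("cup_mid","bottle_mid"):
  for r in regions_of(p,q)[:1]: print(q,np.round(np.median(pts(p,r["region"]),0),4))
E
```

```text
t 17.42 tcp [0.5573 0.0983 0.182 ] jawyaw 81.7 f [ 0.4  0.1 -0.1] g 0.0 q [-0.59  0.24  0.4   1.71 -0.1   1.21  1.25]
lid_rib 0.58 [[-109.1, -49.2, 26.8], [-9.1, 3.0, 28.6], [100.5, 47.9, 43.8]]
case 0.69 [[-111.2, -60.3, -0.6], [0.5, 50.7, 33.2], [112.0, 60.1, 35.0]]
ridge 0.8 [[76.0, -31.9, 18.9], [77.2, 0.3, 26.6], [81.8, 32.4, 28.6]]
cup_mid [0.7445 0.0901 0.0485]
bottle_mid [ 0.7568 -0.1083  0.0532]
```

View pics/w9.png

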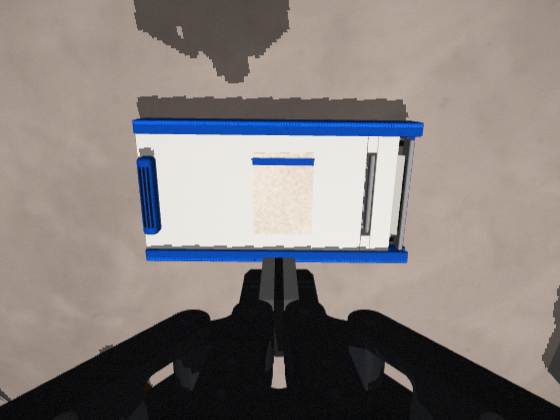

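The lid is shut. The ridge shows in its slot at px (370, 195), and its measured height of 28.6 mm is the same as when it was free. The nose is at about 101 mm, and the cup and bottle haven't moved. Handing in.

```bash
python3 -c "
from workcell import ticket; print(ticket.hand_in())"
```

```text
the job is handed in; nothing more can be done
None
```

I laid the tube in the empty cradle, let go of it, and slid the lid shut over the ridge until it snapped; the job is handed in, with no verdict reported. The moves ended at about 17.4 s of the 56 s allowed.

- **Tube:** after release it lay at case x = 27.1 mm, y = -0.7 mm, within 0.3° of the case's y axis. The lid covers it now, so I couldn't check it again after closing.
- **Lid:** the push force peaked at about 6.4 N reaching the ridge. It then held at about 3 N and fell to 0 at the snap. I pushed about 0.5 mm further and backed off without feeling the end stop.
- **Last look:** the ridge shows in the slot at the same height as before (28.6 mm), and the front edge is at about x = 101 mm. Cup and bottle are within 1 mm of where they started, and the robot touches nothing.
- **Disagreements:** one fit of the case came out 3.5 mm too long, so I used the earlier fit, which the pins confirmed. While I was pushing the lid, well before the ridge, about 10 N of upward force showed on the tool. It went away when I raised the tool 1 mm, and I didn't find the cause.

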